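# Refit the turntable clip of a sample changer

### The arm

A 7-joint arm with a two-finger parallel gripper is mounted at the origin on the work surface. World frame = base frame: x ahead of the robot, y to its left, z up, the work surface at z = 0. Lengths are in m, angles in rad, forces in N, time in s.
With the tool pointing down it reaches from about 0.425 to 0.925 m from the base axis. Payload 6.8 kg.
Tool frame: the origin (TCP) lies midway between the tips of the shut fingers; the grasp point (between the pads) lies bot.grip_point_offset behind it (bot.grip_point_offset is the distance from the TCP to the grasp point, in m); z points along the fingers, y is the line along which they close (so a half turn about z gives the same grasp; the last joint's range is limited). The gripper opens to 85 mm and grips with 20 to 120 N. Pads are 22 mm wide; open, the fingers measure 114 mm over their backs; the gripper's body (76 mm by 85 mm) begins 54 mm behind the grasp point. The pads swing forward as they close: fully open they stand 13 mm farther back than shut.
Start: joints at [-1.319, 0.477, 0.022, 1.555, -0.011, 1.109, -0.083], TCP at [0.238, 0.632, 0.231] pointing down, gripper open.
Joint ranges: [-2.96, 2.96], [-0.34, 2.1], [-1.41, 1.46], [0.24, 2.44], [-1.37, 4.51], [0.17, 1.92], [-2.96, 2.96]. Speed limits (rad/s): [2.39, 2.39, 3.14, 3.14, 3.14, 3.14, 3.14].

### API

Orientations are given as a unit quaternion [w, x, y, z].
In Python, from station import get_obs, cams, job, bot gives the robot as it stands.
- The arm moves only by the tool arm_command, never from a script. Its argument "rows" is a list that holds one entry, the list of rows, each a list of 5 numbers: the finger opening in mm, from 0 to 85.4, then the shift along the world's x, y, z in units of 60 mm (1.0 is 60 mm), then the turn about the world's z in units of 0.08 rad (1.0 is 0.08 rad). In form: [[[grip, x, y, z, turn], ...]]. A call has exactly 10 rows; each row shifts and turns the commanded pose from where the row before left it; what a row does not reach is not made up. A row lasts 1/8 s, in which the tool goes at most 62.5 mm and 10.7 degrees, less where a joint would pass 70% of its speed; a pose out of reach is approached as far as the arm can. A call with a number of a shift or a turn outside -1 to 1 is refused whole. A call with a gripper value outside its range is refused whole. The fingers move at their own pace and stop on an object; "newtons" is the grip in N (left out, the last holds). Time passes only in rows, so rows that do not move let the fingers close, or fill a call up. It gives the time, the measured TCP pose, the force, the opening and the grip force at its end, in the units of the state.
- get_obs(): the state, without advancing time (a new reading comes with each control period).
- cams.read_camera(name): name is "side" or "top"; returns the picture (384x512x3 uint8, red, green, blue); there is no depth.
- cams.camera_params(name): a dict with "K" (3x3 intrinsics, pixels), "extrinsics" (4x4, takes a point from camera to world coordinates). Camera axes: x right, y down, z forward; pixel columns grow to the right and rows downward; lengths in m; the calibration is good to about 2 mm. A picture is of the moment at which its call begins. camera_params takes no time and is no camera call.
- job.hand_in(): hands the job in; it is judged then, once.
The state is a dict: "t": time; "q": joint angles; "joint_vel": joint speeds; "joint_torque": joint torques, N m; "eef_pos": TCP position; "tool_rot": TCP orientation; "contact_force": force on the tool from outside, world axes, zero at the start; "torque": the same for the moment, N m; "gripper_width": opening from 0.0 (shut) to 1.0 (fully open); "grasp_force": force on a finger pad.
Only numpy, scipy, OpenCV 4.12 (cv2) and the standard library are available. Lean on these libraries where they do the work, as an engineer would, in place of code of your own. Each camera call takes 0.05 s, during which the arm holds its last target. There are 200 camera calls.

### The job

The sample changer's turntable has been put back on its spindle after cleaning, but the spring under it lifts its hub over the spindle's groove. Take the larger of the two clips from the steel tray, press the turntable down with it beside the spindle's head, and push the clip sideways into the groove under the head until it snaps fully home round the spindle, flat and fin up; then let go. Feel your way and do not force it, and leave the smaller clip, the beaker, the wash bottle and the two loose vials where they are.

Things in the scene. Friction and masses are not known exactly. Their poses are not given: they have to be found in the camera images.
- changer: The sample changer: low white instrument, 200 x 220 mm, 66 mm high, with a round white turntable, 208 mm across, capped vials round its rim, and a steel spindle standing up through its middle. Origin on the bench, on the spindle's axis; z up along the axis, -x towards its small front panel.
- hub_low (a point): Where the middle of the turntable's raised hub (flat face, 120 mm across) is with the turntable free and the lift fully down, 110 mm above the bench. A screw lift carries spindle and turntable together; it has been left 0 to 20 mm higher than this, and stays there: find the height by touch or sight. The vial caps are 9 mm below the hub face.
- turntable (a joint): How far the turntable is pressed down on its spring, in m: 0 free (its upper stop, hub face 5 mm above the groove's lower wall), at most 0.008. It takes 3 N at the start and 1 N more per mm. It does not turn. With the clip home it is held down by 0.0035.
- groove_low (a point): Middle of the groove's lower wall with the lift fully down, on the spindle's axis, 105 mm above the bench. Groove 6.5 mm wide round a neck 15 mm thick; above it the head, 20 mm across and 8 mm tall, flat top 14.5 mm above this point; below it the spindle is 20 mm thick. All of it is raised by the lift, by 0 to 20 mm, which this point does not follow.
- clip_bore (a point): The larger clip, blackened spring steel, 5 mm thick, 59 x 29 mm, 65 g: middle of its round opening (16 mm), half-way through its thickness. x points out of the mouth, z up. The prong tips, 14 mm ahead, are flared to 24 mm apart, narrowing to an 11.6 mm throat that springs open over the neck with some 5 N of push, then snaps in. Home: this point on the spindle's axis.
- clip_fin (a point): Centre of the larger clip's upright fin, by which it is pinched: 10 mm thick (along y), 18 mm long (along x), its top 13.5 mm above this point, the clip's underside 18.5 mm below it. It lies 36 mm behind the middle of the opening (-x); same axes. The clip lies flat in a shallow steel tray (floor 3 mm thick, rim 12 mm high).
- small_clip_mid (a point): Middle of the smaller clip, 37 mm long, 18 mm wide, of the same shape and steel, in the same tray. Not needed.
- beaker_mid (a point): Glass beaker, 74 mm wide, 88 mm high: its centre. Bystander.
- wash_bottle_mid (a point): Wash bottle with spout, 68 mm wide, 185 mm high: centre of its body, 70 mm up. Bystander.
- vial0_mid (a point): Capped amber vial, 22 mm wide, 45 mm high, on the bench: its centre. Bystander.
- vial1_mid (a point): The other such vial: its centre. Bystander.
Mind the look-alikes: they are no part of the job. Leave any green or turquoise look-alike of the part that bears clip_bore alone.

How it is judged:
On the way, in this order (a step that is already met when the one before it is completed fails the run):
1. the clip is lifted out of the tray (height (world z) of clip_bore above 0.06 m), for 0.1 s.
2. the clip, level and beside the spindle, presses the turntable down, not yet pushed in (horizontal distance between clip_bore and changer between 0.008 and 0.04 m and value of joint turntable above 0.0015 m and angle between clip_bore's own z axis and vertical below 0.12 rad), for 0.1 s.
At the end, for the whole second after the job is handed in: The larger clip is home in the groove: middle of its opening within 1.5 mm of the spindle's axis, level within 7 degrees, at rest and let go, and the turntable is held down by it (2 to 5.5 mm) (horizontal distance between clip_bore and changer below 0.0015 m and value of joint turntable between 0.002 and 0.0055 m and angle between clip_bore's own z axis and vertical below 0.12 rad and linear speed of clip below 0.01 m/s); the robot touches nothing.
It fails at once if the changer, its spindle or turntable is pressed with more than 45 N (contact force between changer and anything else above 45 N).
It fails at once if the smaller clip is moved by more than 30 mm (distance of small_clip_mid from where it was at the start of the episode above 0.03 m).
It fails at once if the beaker, the wash bottle or a vial is moved by more than 30 mm (distance of any of beaker_mid, wash_bottle_mid, vial0_mid, vial1_mid from where it was at the start of the episode above 0.03 m).
It also fails if it takes over 45 s, if anything falls off the work surface, if the arm or the gripper's body presses on something with over 40 N, if the wrist force passes 120 N, or if a joint passes its speed limit or range.

## Working session

There is one attempt and no reset: what is moved stays moved. The work goes in short steps, Python scripts to look and compute and a tool call to move; the robot and the scene stay as the last step left them, time stands still between calls to the robot, and variables do not carry over. Pictures are saved under pics/ and viewed, at most 10 in all, crops included, and the job is handed in when it is done.

Besides the shell and the picture viewer there is one more tool, called as name(argument=value, ...) on one line, values as JSON. arm_command: Moves the arm, as the interface text tells. Its arguments: {"type":"object","properties":{"rows":{"type":"array"},"newtons":{"type":"number"}},"required":["rows"]}

```bash
mkdir -p pics; cat > h.py <<'E'
import numpy as np, cv2
from station import get_obs, cams, job, bot
def snap(n,f,crop=None,s=1):
    im=cams.read_camera(n)[:,:,::-1].copy()
    cv2.imwrite('pics/full_'+f,im)
    if crop: a,b,c,d=crop; im=im[b:d,a:c]
    if s!=1: im=cv2.resize(im,None,fx=s,fy=s,interpolation=cv2.INTER_CUBIC)
    cv2.imwrite('pics/'+f,im)
def ray(n,u,v):
    p=cams.camera_params(n);E=np.array(p['extrinsics']);K=np.array(p['K'])
    return E[:3,3],E[:3,:3]@np.linalg.solve(K,[u,v,1])
def atz(n,u,v,z):
    o,d=ray(n,u,v); return o+d*(z-o[2])/d[2]
def proj(n,P):
    p=cams.camera_params(n);E=np.array(p['extrinsics']);K=np.array(p['K'])
    q=K@(E[:3,:3].T@(np.array(P)-E[:3,3])); return q[:2]/q[2]
def tri(a,b):
    o1,d1=ray(*a);o2,d2=ray(*b);A=np.stack([d1,-d2],1)
    t=np.linalg.lstsq(A,o2-o1,rcond=None)[0];p,q=o1+d1*t[0],o2+d2*t[1]
    return (p+q)/2,np.linalg.norm(p-q)
E
python3 - <<'E'
from h import *
np.set_printoptions(precision=4,suppress=True)
snap('top','t0.png',None,1.5);snap('side','s0.png',None,1.5)
for n in('top','side'):
    p=cams.camera_params(n);print(np.array(p['K']),np.array(p['extrinsics']))
o=get_obs();print(o['t'],o['eef_pos'],o['tool_rot'],o['contact_force'],o['gripper_width'],bot.grip_point_offset)
E
```

```text
[[387.2517   0.     266.3551]
 [  0.     387.2517 188.797 ]
 [  0.       0.       1.    ]] [[-0.0163 -0.9969  0.0776  0.4415]
 [-0.9993  0.0188  0.0318  0.0174]
 [-0.0332 -0.077  -0.9965  1.1262]
 [ 0.      0.      0.      1.    ]]
[[444.222    0.     254.5027]
 [  0.     444.222  192.2384]
 [  0.       0.       1.    ]] [[ 0.9754 -0.1247  0.1816  0.2283]
 [-0.2201 -0.5813  0.7834 -1.1138]
 [ 0.0079 -0.8041 -0.5944  0.9514]
 [ 0.      0.      0.      1.    ]]
0.1 [0.2375 0.6313 0.2304] [-0.0001  0.1789  0.9839 -0.0008] [ 0.2331 -1.0915  0.2579] 1.000700816221712 0.0187
```

View pics/t0.png

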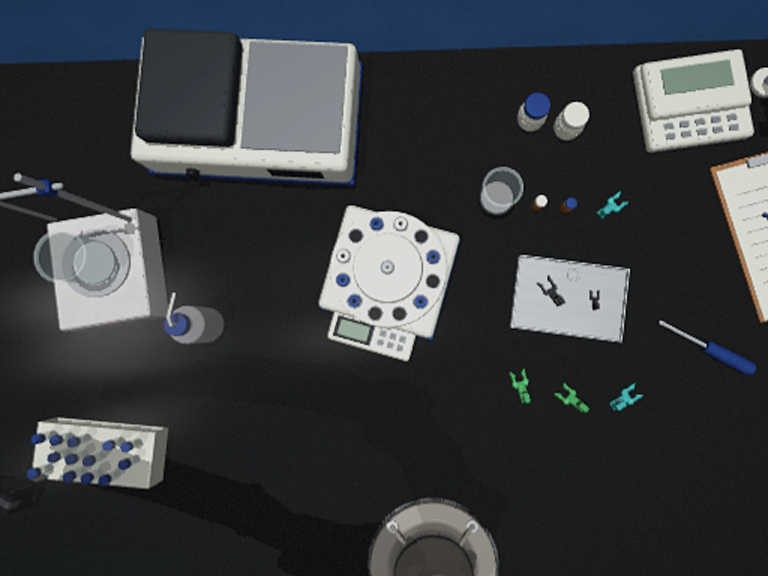

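View pics/s0.png

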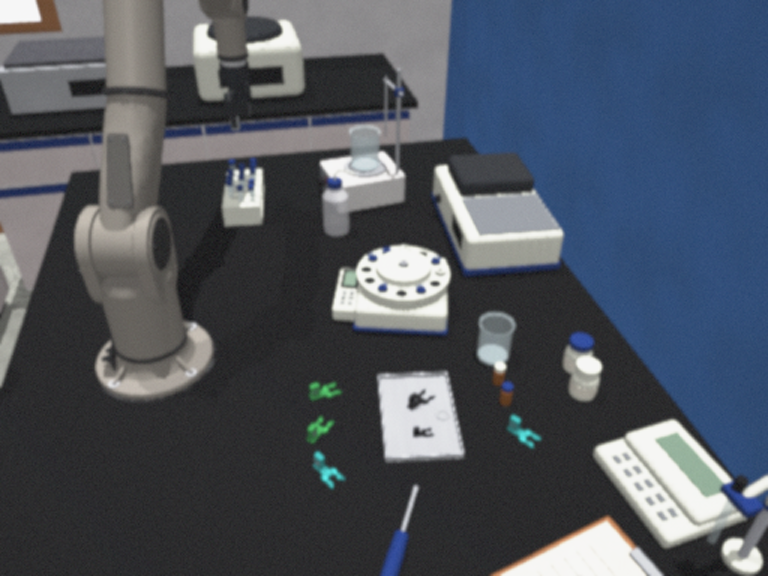

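Candidates for the clip (1.5x top view): black large (551,291), black small (595,298) in the tray; green (520,386), (572,398); turquoise (625,398), (612,205). By the description I choose the black one at (551,291). The spindle head is at (387,267). Next I check it in a close crop.

```bash
python3 - <<'E'
import cv2,numpy as np
t=cv2.imread('pics/full_t0.png');s=cv2.imread('pics/full_s0.png')
R=lambda i,a,b,w,h,k:cv2.resize(i[b:b+h,a:a+w],(w*k,h*k),interpolation=cv2.INTER_CUBIC)
A=R(t,345,170,66,48,6);B=R(s,255,248,66,48,6);C=R(t,232,150,66,48,6);D=R(s,236,156,66,48,6)
cv2.imwrite('pics/c0.png',np.vstack([np.hstack([A,B]),np.hstack([C,D])]))
E
```

```text
(no output)
```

View pics/c0.png

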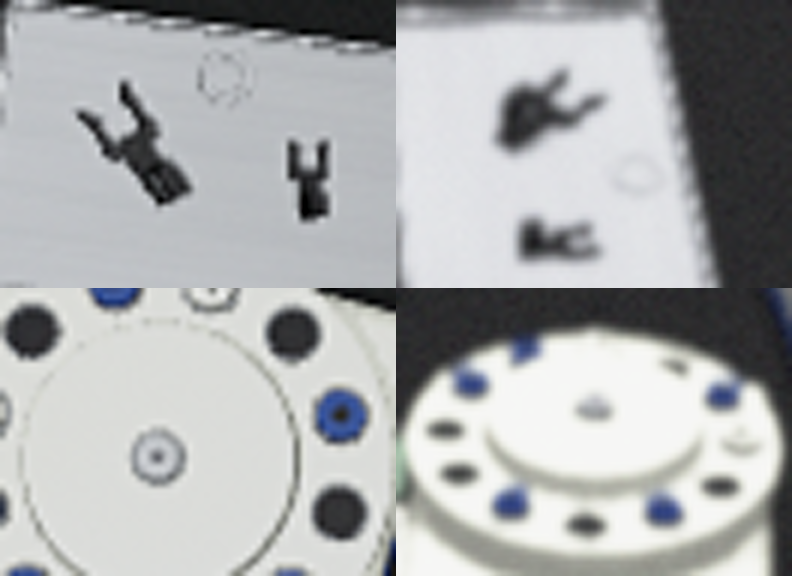

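The crop shows the two-pronged black clip: tips at crop (80,113) and (125,85), fin end near (172,188), clearly larger than its neighbour at (310,180). The head is at crop (157,457) in the top view and (594,405) in the side view.

```bash
cat > fit.py <<'E'
from h import *
from scipy.optimize import minimize
np.set_printoptions(precision=4,suppress=True)
# clip parts in clip_bore frame (mm): polygons x,y with z range
a=np.linspace(np.pi/2,3*np.pi/2,15)
P=[([(0,8),(0,13),(14,14.5),(14,12)],-2.5,2.5),([(0,-8),(0,-13),(14,-14.5),(14,-12)],-2.5,2.5),
   ([(-45,-5),(-45,5),(-10,5),(-10,-5)],-2.5,2.5),([(-45,-5),(-45,5),(-27,5),(-27,-5)],2.5,29.5)]
for i in range(14):
    c=lambda r,t:(r*np.cos(t),r*np.sin(t)); P.append(([c(8,a[i]),c(13,a[i]),c(13,a[i+1]),c(8,a[i+1])],-2.5,2.5))
def pr(n,X):
    p=cams.camera_params(n);E=np.array(p['extrinsics']);K=np.array(p['K'])
    q=(K@(E[:3,:3].T@(X-E[:3,3]).T)).T;return q[:,:2]/q[:,2:]
def render(n,x,y,yaw,z,box,S=8):
    m=np.zeros((box[3]*S,box[2]*S),np.uint8);c,s=np.cos(yaw),np.sin(yaw)
    for poly,lo,hi in P:
        v=np.array([(u*c-w*s,u*s+w*c,h) for u,w in poly for h in(lo,hi)])/1000+[x,y,z]
        q=(pr(n,v)-box[:2]+.5)*S
        cv2.fillConvexPoly(m,cv2.convexHull(q.astype(np.float32)).astype(np.int32),255)
    return cv2.resize(cv2.GaussianBlur(m,(0,0),S*.6),(box[2],box[3]),interpolation=cv2.INTER_AREA)/255.
def fit(n,img,box,x0,z):
    g=cv2.cvtColor(img,cv2.COLOR_BGR2GRAY).astype(float)[box[1]:box[1]+box[3],box[0]:box[0]+box[2]]
    d=np.clip((np.median(g)-g)/(np.median(g)-g.min()),0,1)
    f=lambda p:((render(n,p[0]/100,p[1]/100,p[2],z,box)-d)**2).sum()
    r=min((minimize(f,[x0[0]*100+i,x0[1]*100+j,x0[2]+k],method='Nelder-Mead',options=dict(initial_simplex=None,maxiter=300)) for i in(-.4,.4) for j in(-.4,.4) for k in (-.15,.15)),key=lambda r:r.fun)
    return r.x[:2]/100,r.x[2],r.fun,d.sum()
E
python3 - <<'E'
from fit import *
t=cv2.imread('pics/full_t0.png');s=cv2.imread('pics/full_s0.png')
p=lambda u,v,a,b:((u+.5)/6-.5+a,(v+.5)/6-.5+b)
tip=atz('top',*p(102,99,345,170),.008);fin=atz('top',*p(170,186,345,170),.03)
d=tip-fin;yaw=np.arctan2(d[1],d[0]);b=tip[:2]-.014*np.array([np.cos(yaw),np.sin(yaw)])
print(tip,fin,yaw,b)
for n,i,box in(('top',t,(354,180,28,28)),('side',s,(266,255,30,22))): print(n,fit(n,i,box,(b[0],b[1],yaw),.0055))
tp=p(157,457-288,232,150);sp=p(594-396,406-288,236,156)
print('head',tri(('top',*tp),('side',*sp)))
for z in(.12,.13,.14):print(z,atz('top',*tp,z),atz('side',*sp,z))
print([atz('top',*p(u,v-288,232,150),.12) for u,v in((20,457),(298,457))])
R=np.array(get_obs()['tool_rot']);w,x,y,z=R
print('tooly',2*(x*y-w*z),1-2*(x*x+z*z))
E
```

```text
[ 0.5312 -0.221   0.008 ] [ 0.488  -0.2464  0.03  ] 0.5323761643747683 [ 0.5191 -0.2281]Traceback (most recent call last):
  File "<stdin>", line 7, in <module>
  File "fit.py", line 24, in fit
    r=min((minimize(f,[x0[0]*100+i,x0[1]*100+j,x0[2]+k],method='Nelder-Mead',options=dict(initial_simplex=None,maxiter=300)) for i in(-.4,.4) for j in(-.4,.4) for k in (-.15,.15)),key=lambda r:r.fun)
  File "fit.py", line 24, in <genexpr>
    r=min((minimize(f,[x0[0]*100+i,x0[1]*100+j,x0[2]+k],method='Nelder-Mead',options=dict(initial_simplex=None,maxiter=300)) for i in(-.4,.4) for j in(-.4,.4) for k in (-.15,.15)),key=lambda r:r.fun)
           ~~~~~~~~^^^^^^^^^^^^^^^^^^^^^^^^^^^^^^^^^^^^^^^^^^^^^^^^^^^^^^^^^^^^^^^^^^^^^^^^^^^^^^^^^^^^^^^^^^^^^^^^^^^^^^^^^
    res = _minimize_neldermead(fun, x0, args, callback, bounds=bounds,
                               **options)
    fxe = func(xe)
    fx = function(np.copy(x), *(wrapper_args + args))
  File "fit.py", line 23, in <lambda>
    f=lambda p:((render(n,p[0]/100,p[1]/100,p[2],z,box)-d)**2).sum()
                 ~~~~~~^^^^^^^^^^^^^^^^^^^^^^^^^^^^^^^^
  File "fit.py", line 17, in render
    q=(pr(n,v)-box[:2]+.5)*S
       ~~^^^^^
  File "fit.py", line 11, in pr
    p=cams.camera_params(n);E=np.array(p['extrinsics']);K=np.array(p['K'])
ValueError: time passes only in moves, steps and waits
```

```bash
python3 - <<'E'
s=open('h.py').read().replace("def snap","CP={k:cams.camera_params(k) for k in('top','side')}\ndef snap",1)
h,t=s.split("def ray",1); open('h.py','w').write(h+"def ray"+t.replace("cams.camera_params(n)","CP[n]"))
f=open('fit.py').read().replace("cams.camera_params(n)","CP[n]").replace("options=dict(initial_simplex=None,maxiter=300)","options=dict(maxiter=300)");open('fit.py','w').write(f)
E
python3 - <<'E'
from fit import *
t=cv2.imread('pics/full_t0.png');s=cv2.imread('pics/full_s0.png')
p=lambda u,v,a,b:((u+.5)/6-.5+a,(v+.5)/6-.5+b)
b=(.5191,-.2281);yaw=.532
for n,i,box in(('top',t,(354,180,28,28)),('side',s,(266,255,30,22))): print(n,fit(n,i,box,(b[0],b[1],yaw),.0055))
tp=p(157,457-288,232,150);sp=p(594-396,406-288,236,156)
print('head',tri(('top',*tp),('side',*sp)))
for z in(.12,.13,.14):print(z,atz('top',*tp,z),atz('side',*sp,z))
print([atz('top',*p(u,v-288,232,150),.12) for u,v in((20,457),(298,457))])
w,x,y,z=get_obs()['tool_rot']
print('tooly',2*(x*y-w*z),1-2*(x*x+z*z))
E
```

```text
top (array([ 0.52  , -0.2286]), np.float64(0.5421277613216618), np.float64(12.609034025374857), np.float64(101.42777777777778))
side (array([ 0.5202, -0.2322]), np.float64(0.6147416247519275), np.float64(4.927190838711278), np.float64(101.51612903225806))
head (array([0.5503, 0.0717, 0.115 ]), np.float64(0.0010764321877007048))
0.12 [0.5492 0.0716 0.12  ] [0.5489 0.0646 0.12  ]
0.13 [0.5482 0.071  0.13  ] [0.5451 0.0504 0.13  ]
0.14 [0.5471 0.0705 0.14  ] [0.5412 0.0363 0.14  ]
[array([0.5504, 0.1314, 0.12  ]), array([0.548 , 0.0102, 0.12  ])]
tooly 0.352058090275405 0.9359767663797705
```

arm_command(rows=[[[40,0.4,-0.8,0.1,-1],[40,0.4,-0.8,0.1,-1],[40,0.4,-0.8,0.1,-1],[40,0.4,-0.8,0.1,-1],[40,0.4,-0.8,0.1,-1],[40,0.4,-0.8,0.1,-1],[40,0.4,-0.8,0.1,-1],[40,0.4,-0.8,0.1,-1],[40,0.4,-0.8,0.1,-1],[40,0.4,-0.8,0.1,-1]]])

```text
t: 1.35
eef_pos: [0.4779, 0.1501, 0.2914]
tool_rot: [-0.0, 0.549, 0.836, 0.0]
contact_force: [0.9, 0.5, -0.8]
gripper_width: 0.468
grasp_force: 0.0
```

arm_command(rows=[[[40,0,-0.7,0,-1],[40,0,-0.7,0,-1],[40,0,-0.7,0,-1],[40,0,-0.7,0,-1],[40,0,-0.7,0,-1],[40,0,-0.7,0,-1],[40,0,-0.7,-0.4,-1],[40,0,-0.7,-0.5,-1],[40,0,-0.7,-0.5,-1],[40,0,-0.4,-0.5,-1]]])

```text
t: 2.6
eef_pos: [0.477, -0.2524, 0.1763]
tool_rot: [0.0, 0.832, 0.555, -0.0]
contact_force: [0.4, 0.6, 0.1]
gripper_width: 0.47
grasp_force: 0.0
```

arm_command(rows=[[[40,0.2,0,-0.3,-1],[40,0,0,-0.3,-1],[40,0,0,-0.3,-1],[40,0,0,-0.2,-1],[40,0,0,0,-1],[40,0,0,0,-1],[40,0,0,0,-1],[40,0,0,0,-0.64],[40,0,0,0,0],[40,0,0,0,0]]])

```text
t: 3.85
eef_pos: [0.4896, -0.2501, 0.1112]
tool_rot: [-0.0, 0.959, 0.282, -0.0]
contact_force: [-0.2, -0.4, 0.2]
gripper_width: 0.464
grasp_force: 0.0
```

```bash
cat > st.py <<'E'
from h import *
np.set_printoptions(precision=4,suppress=True)
def st():
    o=get_obs();w,x,y,z=o['tool_rot'];g=bot.grip_point_offset
    a=np.degrees(np.arctan2(1-2*(x*x+z*z),2*(x*y-w*z)))
    tz=np.array([2*(x*z+w*y),2*(y*z-w*x),1-2*(x*x+y*y)])
    print('t',round(o['t'],2),'tcp',o['eef_pos'],'ytool deg',round(a,2),'tz',tz,'F',o['contact_force'],'T',o['torque'],'w',round(o['gripper_width']*85.4,1),'gf',o['grasp_force'])
E
python3 - <<'E'
from st import *
st();print(get_obs()['q'])
snap('top','t1.png',(330,160,410,220),5);snap('side','s1.png',(225,190,355,290),5)
a=cv2.imread('pics/t1.png');b=cv2.imread('pics/s1.png')
cv2.imwrite('pics/m1.png',np.hstack([cv2.resize(a,(400,300)),cv2.resize(b,(390,300))]))
E
```

```text
t 3.85 tcp [ 0.4896 -0.2501  0.1112] ytool deg -57.25 tz [-0.0002  0.0001 -1.    ] F [-0.2054 -0.4083  0.2111] T [ 0.0182 -0.0026  0.0162] w 39.6 gf 0.0
[-0.2514  0.5505  0.8128  2.0015 -0.5466  0.8197 -0.1239]
```

View pics/m1.png

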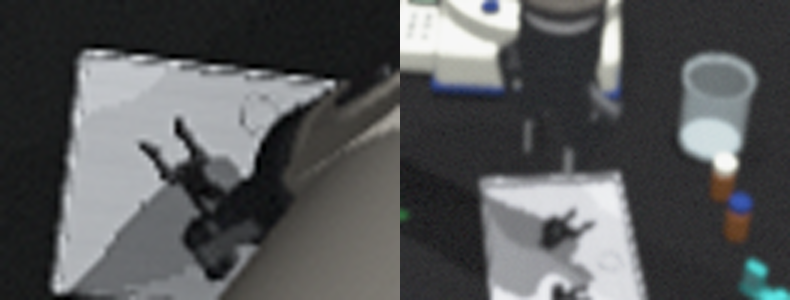

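The fingers straddle the fin line above the tray (side crop (528,130) and (568,160)), with the clip below them at (555,235). I'm going down to grip.

arm_command(rows=[[[40,0,0,-0.5,0],[40,0,0,-0.5,0],[40,0,0,-0.4,0],[40,0,0,-0.3,0],[40,0,0,0,0],[25,0,0,0,0],[15,0,0,0,0],[5,0,0,0,0],[0,0,0,0,0],[0,0,0,0,0]]], newtons=60)

```text
t: 5.2
eef_pos: [0.4903, -0.2505, 0.0102]
tool_rot: [0.0, 0.96, 0.281, 0.001]
contact_force: [-1.1, -0.2, 7.0]
gripper_width: 0.104
grasp_force: 59.1
```

```bash
python3 -c "
from st import *
st()"
```

```text
t 5.2 tcp [ 0.4903 -0.2505  0.0102] ytool deg -57.31 tz [ 0.0016 -0.0003 -1.    ] F [-1.1074 -0.2141  7.0195] T [0.1579 0.135  0.    ] w 8.8 gf 59.12615418434143
```

arm_command(rows=[[[0,0,0,0.1,0],[0,0,0,0.3,0],[0,0,0,0.5,0],[0,0,0,0.6,0],[0,0,0,0.6,0],[0,0,0,0.6,0],[0,0,0,0.5,0],[0,0,0,0,0],[0,0,0,0,0],[0,0,0,0,0]]])

```text
t: 6.45
eef_pos: [0.489, -0.2498, 0.2004]
tool_rot: [-0.001, 0.96, 0.281, -0.001]
contact_force: [0.2, 0.1, -0.8]
gripper_width: 0.104
grasp_force: 58.5
```

```bash
python3 - <<'E'
from st import *
st()
o=get_obs();T=np.array(o['eef_pos'])
for n in('top','side'):
    pc=proj(n,T).round().astype(int)
    a,b=max(pc[0]-33,0),max(pc[1]-25,0);snap(n,n+'2.png',(a,b,a+66,b+50),6);print(n,a,b,pc)
cv2.imwrite('pics/m2.png',np.hstack([cv2.imread('pics/top2.png'),cv2.imread('pics/side2.png')]))
E
```

```text
t 6.45 tcp [ 0.489  -0.2498  0.2004] ytool deg -57.31 tz [-0.0018  0.0006 -1.    ] F [ 0.1934  0.1453 -0.8394] T [0.0432 0.0504 0.0369] w 8.9 gf 58.48410487174988
top 359 172 [392 197]
side 244 193 [277 218]
```

View pics/m2.png

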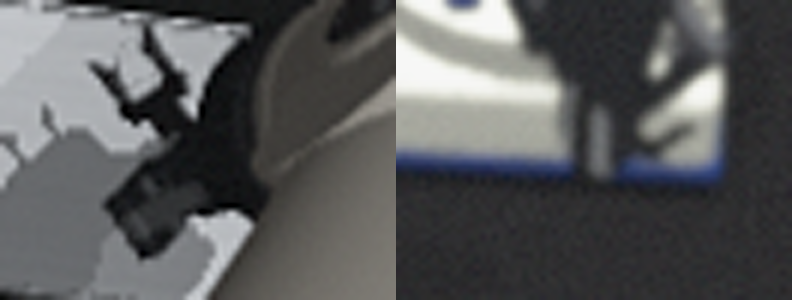

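Clip is in the grip and level: prong tips at top crop (95,65) and (148,28); side view shows one prong tip near (690,130).

```bash
python3 - <<'E'
from st import *
p=lambda u,v,a,b:((u+.5)/6-.5+a,(v+.5)/6-.5+b)
T=np.array([.489,-.2498]);y=np.radians(32.7);R=np.array([[np.cos(y),np.sin(y)],[-np.sin(y),np.cos(y)]])
L=[atz('top',*p(u,v,359,172),.198)[:2] for u,v in((95,65),(148,28))]
for l in L: print(l,R@(l-T))
print('sep',np.linalg.norm(L[0]-L[1]),'tip mid in tool/clip frame',R@((L[0]+L[1])/2-T))
print('side tip',R@(atz('side',*p(690-396,130,244,193),.198)[:2]-T))
S=np.array([.549,.0715]);u=R[0]
print('TCP for bore at -30:',S-.066*u,' home',S-.036*u)
E
```

```text
[ 0.5242 -0.2112] [0.0504 0.0135]
[ 0.5385 -0.2326] [ 0.0509 -0.0123]
sep 0.02582448651425498 tip mid in tool/clip frame [0.0507 0.0006]
side tip [ 0.0456 -0.0165]
TCP for bore at -30: [0.4935 0.0358]  home [0.5187 0.0521]
```

arm_command(rows=[[[0,0.05,0.3,0,0],[0,0,0.6,0,0],[0,0,0.8,0,0],[0,0,0.8,0,0],[0,0,0.8,0,0],[0,0,0.8,0,0],[0,0,0.44,-0.2,0],[0,0,0.2,-0.3,0],[0,0,0,-0.33,0],[0,0,0,0,0]]], newtons=80)

```text
t: 7.8
eef_pos: [0.4911, 0.0324, 0.1496]
tool_rot: [0.001, 0.96, 0.28, -0.002]
contact_force: [-0.0, 0.3, -0.6]
gripper_width: 0.099
grasp_force: 81.8
```

```bash
python3 - <<'E'
from st import *
st();
o=get_obs();T=np.array([.54,.06,.13])
for n in('top','side'):
    pc=proj(n,T).round().astype(int)
    a,b=max(pc[0]-33,0),max(pc[1]-25,0);snap(n,n+'3.png',(a,b,a+66,b+50),6);print(n,a,b,pc)
cv2.imwrite('pics/m3.png',np.hstack([cv2.imread('pics/top3.png'),cv2.imread('pics/side3.png')]))
E
```

```text
t 7.8 tcp [0.4911 0.0324 0.1496] ytool deg -57.46 tz [-0.0038 -0.0023 -1.    ] F [-0.0303  0.3469 -0.5618] T [-0.0023  0.0969 -0.0246] w 8.5 gf 81.84775829315186
top 229 156 [262 181]
side 233 149 [266 174]
```

View pics/m3.png

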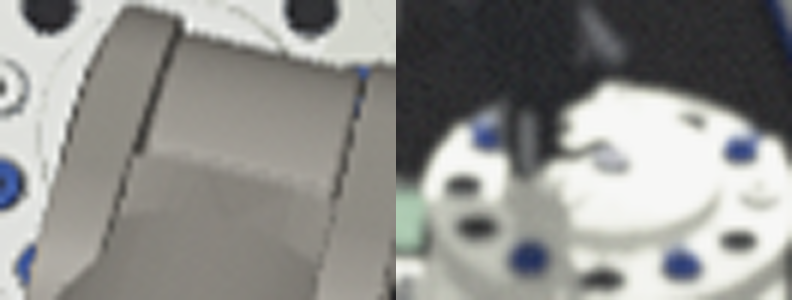

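Side view: the prongs, level, point at the head (612,158); the top view is hidden by the wrist. I'm going down by feel.

arm_command(rows=[[[0,0,0,-0.04,0],[0,0,0,-0.04,0],[0,0,0,-0.04,0],[0,0,0,-0.04,0],[0,0,0,-0.04,0],[0,0,0,-0.04,0],[0,0,0,0,0],[0,0,0,0,0],[0,0,0,0,0],[0,0,0,0,0]]])

```text
t: 9.15
eef_pos: [0.4927, 0.0342, 0.1372]
tool_rot: [-0.0, 0.96, 0.281, 0.0]
contact_force: [-1.2, 0.0, -1.4]
gripper_width: 0.104
grasp_force: 81.9
```

```bash
python3 -c "
from st import *
st()"
```

```text
t 9.15 tcp [0.4927 0.0342 0.1372] ytool deg -57.3 tz [ 0.0002  0.0001 -1.    ] F [-1.2009  0.0041 -1.3606] T [-0.0156 -0.0241  0.0081] w 8.9 gf 81.86349391937256
```

arm_command(rows=[[[0,0,0,-0.02,0],[0,0,0,-0.02,0],[0,0,0,-0.02,0],[0,0,0,-0.02,0],[0,0,0,-0.02,0],[0,0,0,0,0],[0,0,0,0,0],[0,0,0,0,0],[0,0,0,0,0],[0,0,0,0,0]]])

```text
t: 10.4
eef_pos: [0.4926, 0.0342, 0.1311]
tool_rot: [-0.0, 0.96, 0.281, 0.0]
contact_force: [-0.0, -0.4, -0.6]
gripper_width: 0.097
grasp_force: 81.9
```

```bash
python3 -c "
from st import *
st()"
```

```text
t 10.4 tcp [0.4926 0.0342 0.1311] ytool deg -57.31 tz [ 0.  0. -1.] F [-0.0466 -0.3642 -0.6421] T [ 0.0168 -0.0101  0.0522] w 8.3 gf 81.86316847801208
```

arm_command(rows=[[[0,0,0,-0.02,0],[0,0,0,-0.02,0],[0,0,0,-0.02,0],[0,0,0,-0.02,0],[0,0,0,-0.02,0],[0,0,0,0,0],[0,0,0,0,0],[0,0,0,0,0],[0,0,0,0,0],[0,0,0,0,0]]])

```text
t: 11.65
eef_pos: [0.4927, 0.0342, 0.1251]
tool_rot: [0.0, 0.96, 0.281, 0.0]
contact_force: [-0.3, -0.1, -1.0]
gripper_width: 0.1
grasp_force: 81.9
```

```bash
python3 -c "
from st import *
st()"
```

```text
t 11.65 tcp [0.4927 0.0342 0.1251] ytool deg -57.31 tz [ 0.0001  0.     -1.    ] F [-0.3272 -0.0691 -0.9633] T [ 0.0044 -0.0232  0.0109] w 8.5 gf 81.8627679347992
```

arm_command(rows=[[[0,0,0,-0.02,0],[0,0,0,-0.02,0],[0,0,0,-0.02,0],[0,0,0,-0.02,0],[0,0,0,0,0],[0,0,0,0,0],[0,0,0,0,0],[0,0,0,0,0],[0,0,0,0,0],[0,0,0,0,0]]])

```text
t: 12.9
eef_pos: [0.4928, 0.0342, 0.1204]
tool_rot: [0.0, 0.96, 0.281, 0.0]
contact_force: [0.7, -0.2, 2.8]
gripper_width: 0.101
grasp_force: 82.3
```

```bash
python3 -c "
from st import *
st()"
```

```text
t 12.9 tcp [0.4928 0.0342 0.1204] ytool deg -57.31 tz [ 0.0003 -0.0001 -1.    ] F [ 0.6976 -0.222   2.7503] T [-0.0453 -0.0611 -0.0064] w 8.6 gf 82.34112739562988
```

arm_command(rows=[[[0,0,0,-0.02,0],[0,0,0,-0.02,0],[0,0,0,-0.02,0],[0,0,0,0,0],[0,0,0,0,0],[0,0,0,0,0],[0,0,0,0,0],[0,0,0,0,0],[0,0,0,0,0],[0,0,0,0,0]]])

```text
t: 14.15
eef_pos: [0.4928, 0.0341, 0.1169]
tool_rot: [-0.0, 0.96, 0.281, 0.0]
contact_force: [-0.6, -0.5, 5.6]
gripper_width: 0.098
grasp_force: 82.9
```

```bash
python3 -c "
from st import *
st()
for i in range(3):
    cams.read_camera('side');st()
"
```

```text
t 14.15 tcp [0.4928 0.0341 0.1169] ytool deg -57.31 tz [ 0.0003  0.0002 -1.    ] F [-0.6212 -0.5381  5.566 ] T [-0.0286  0.1044  0.0093] w 8.4 gf 82.87888884544373
t 14.2 tcp [0.4928 0.0342 0.1169] ytool deg -57.32 tz [ 0.0003  0.0002 -1.    ] F [-0.9032 -0.4532  6.1206] T [-0.0316  0.0903  0.0179] w 8.5 gf 82.87893533706665
t 14.25 tcp [0.4928 0.0341 0.1169] ytool deg -57.32 tz [ 0.0003  0.0001 -1.    ] F [-0.6079 -0.4866  6.7797] T [-0.0227  0.0304  0.0051] w 8.3 gf 82.87896037101746
t 14.3 tcp [0.4929 0.0342 0.1169] ytool deg -57.31 tz [ 0.0004  0.0002 -1.    ] F [-0.8824  0.1522  6.4621] T [-0.0548  0.0544  0.02  ] w 8.4 gf 82.87924647331238
```

arm_command(rows=[[[0,0,0,-0.005,0],[0,0.028,0.018,0,0],[0,0.028,0.018,0,0],[0,0.028,0.018,0,0],[0,0.028,0.018,0,0],[0,0.028,0.018,0,0],[0,0.028,0.018,0,0],[0,0.028,0.018,0,0],[0,0,0,0,0],[0,0,0,0,0]]])

```text
t: 15.55
eef_pos: [0.5047, 0.0418, 0.1166]
tool_rot: [-0.0, 0.96, 0.281, 0.0]
contact_force: [-0.6, -0.9, 5.8]
gripper_width: 0.097
grasp_force: 82.9
```

```bash
python3 -c "
from st import *
st()
for i in range(2):
    cams.read_camera('side');st()
"
```

```text
t 15.55 tcp [0.5047 0.0418 0.1166] ytool deg -57.31 tz [ 0.0005  0.0002 -1.    ] F [-0.6218 -0.8901  5.831 ] T [-0.1073  0.0931  0.0061] w 8.3 gf 82.92153239250183
t 15.6 tcp [0.5047 0.0417 0.1166] ytool deg -57.31 tz [ 0.0004  0.0002 -1.    ] F [-0.2665 -0.4476  6.9461] T [-0.0186  0.0982  0.0003] w 8.6 gf 82.92086005210876
t 15.65 tcp [0.5047 0.0418 0.1166] ytool deg -57.31 tz [ 0.0005  0.0002 -1.    ] F [0.2394 0.537  6.5904] T [-0.045   0.0532  0.0472] w 8.7 gf 82.92071342468262
```

arm_command(rows=[[[0,0.014,0.009,0,0],[0,0.014,0.009,0,0],[0,0.014,0.009,0,0],[0,0.014,0.009,0,0],[0,0.014,0.009,0,0],[0,0.014,0.009,0,0],[0,0,0,0,0],[0,0,0,0,0],[0,0,0,0,0],[0,0,0,0,0]]])

```text
t: 16.9
eef_pos: [0.5095, 0.0449, 0.1165]
tool_rot: [-0.0, 0.96, 0.281, 0.0]
contact_force: [-1.5, 0.6, 6.5]
gripper_width: 0.098
grasp_force: 82.9
```

```bash
python3 -c "
from st import *
st()
for i in range(2):
    cams.read_camera('side');st()
"
```

```text
t 16.9 tcp [0.5095 0.0449 0.1165] ytool deg -57.31 tz [ 0.      0.0001 -1.    ] F [-1.4512  0.6321  6.4653] T [-0.1363  0.1797 -0.0088] w 8.4 gf 82.94212102890015
t 16.95 tcp [0.5095 0.0449 0.1166] ytool deg -57.32 tz [ 0.0001  0.0001 -1.    ] F [-1.2188 -1.3247  6.3018] T [-0.1226  0.1309  0.0386] w 8.1 gf 82.9420530796051
t 17.0 tcp [0.5095 0.0449 0.1165] ytool deg -57.31 tz [ 0.      0.0001 -1.    ] F [-1.2728 -0.5699  6.5195] T [-0.0833  0.1291 -0.0249] w 8.3 gf 82.94214606285095
```

arm_command(rows=[[[0,0.014,0.009,0,0],[0,0.014,0.009,0,0],[0,0.014,0.009,0,0],[0,0.014,0.009,0,0],[0,0,0,0,0],[0,0,0,0,0],[0,0,0,0,0],[0,0,0,0,0],[0,0,0,0,0],[0,0,0,0,0]]])

```text
t: 18.25
eef_pos: [0.5116, 0.0464, 0.1161]
tool_rot: [-0.0, 0.96, 0.281, -0.001]
contact_force: [-3.7, -2.5, 6.0]
gripper_width: 0.095
grasp_force: 83.2
```

```bash
python3 -c "
from st import *
st()
for i in range(2):
    cams.read_camera('side');st()
"
```

```text
t 18.25 tcp [0.5116 0.0464 0.1161] ytool deg -57.35 tz [-0.0023 -0.0005 -1.    ] F [-3.6756 -2.5413  6.0477] T [-0.3535  0.6138  0.0078] w 8.1 gf 83.15595746040344
t 18.3 tcp [0.5116 0.0464 0.1161] ytool deg -57.35 tz [-0.0022 -0.0005 -1.    ] F [-3.5698 -3.3831  6.1729] T [-0.3723  0.6248 -0.0066] w 8.2 gf 83.1562614440918
t 18.35 tcp [0.5116 0.0464 0.1162] ytool deg -57.34 tz [-0.0022 -0.0005 -1.    ] F [-4.0307 -2.3605  5.0315] T [-0.4265  0.5982 -0.0632] w 8.5 gf 83.15653681755066
```

arm_command(rows=[[[0,0.014,0.009,0.005,0],[0,0.014,0.009,0,0],[0,0.014,0.009,0,0],[0,0.014,0.009,0,0],[0,0,0,0,0],[0,0,0,0,0],[0,0,0,0,0],[0,0,0,0,0],[0,0,0,0,0],[0,0,0,0,0]]])

```text
t: 19.6
eef_pos: [0.5166, 0.0495, 0.1169]
tool_rot: [-0.0, 0.96, 0.281, 0.0]
contact_force: [-0.2, 0.2, 5.1]
gripper_width: 0.096
grasp_force: 83.1
```

```bash
python3 -c "
from st import *
st()
for i in range(2):
    cams.read_camera('side');st()
"
```

```text
t 19.6 tcp [0.5166 0.0495 0.1169] ytool deg -57.3 tz [ 0.0007  0.0003 -1.    ] F [-0.2254  0.1656  5.0505] T [ 0.0859 -0.0308  0.0132] w 8.2 gf 83.114572763443
t 19.65 tcp [0.5166 0.0495 0.1169] ytool deg -57.3 tz [ 0.0007  0.0003 -1.    ] F [-0.6518 -0.8173  5.8588] T [ 0.0564 -0.0183 -0.0193] w 8.3 gf 83.11486959457397
t 19.7 tcp [0.5166 0.0495 0.1169] ytool deg -57.3 tz [ 0.0007  0.0003 -1.    ] F [-0.7199 -0.3096  5.2466] T [ 0.0528 -0.0028 -0.0003] w 8.3 gf 83.11469078063965
```

The throat has snapped over (push fell from 4.6 N to about 0.5 N). I'm continuing gently to the end stop.

arm_command(rows=[[[0,0.011,0.007,0,0],[0,0.011,0.007,0,0],[0,0.011,0.007,0,0],[0,0.011,0.007,0,0],[0,0,0,0,0],[0,0,0,0,0],[0,0,0,0,0],[0,0,0,0,0],[0,0,0,0,0],[0,0,0,0,0]]])

```text
t: 20.95
eef_pos: [0.5186, 0.0508, 0.1168]
tool_rot: [-0.0, 0.96, 0.281, -0.0]
contact_force: [-1.7, -0.5, 6.1]
gripper_width: 0.096
grasp_force: 83.1
```

```bash
python3 -c "
from st import *
st()
for i in range(2):
    cams.read_camera('side');st()
"
```

```text
t 20.95 tcp [0.5186 0.0508 0.1168] ytool deg -57.32 tz [-0.0004  0.     -1.    ] F [-1.7421 -0.4857  6.0758] T [-0.177   0.2081 -0.0131] w 8.2 gf 83.10893297195435
t 21.0 tcp [0.5186 0.0508 0.1168] ytool deg -57.32 tz [-0.0004  0.     -1.    ] F [-1.7421 -0.9503  6.3443] T [-0.1412  0.2423  0.0633] w 8.5 gf 83.10811400413513
t 21.05 tcp [0.5186 0.0508 0.1168] ytool deg -57.32 tz [-0.0004 -0.     -1.    ] F [-1.9745 -1.1455  6.489 ] T [-0.1728  0.2531  0.0534] w 8.3 gf 83.10818195343018
```

arm_command(rows=[[[0,0.011,0.007,0,0],[0,0.011,0.007,0,0],[0,0.011,0.007,0,0],[0,0,0,0,0],[0,0,0,0,0],[0,0,0,0,0],[0,0,0,0,0],[0,0,0,0,0],[0,0,0,0,0],[0,0,0,0,0]]])

```text
t: 22.3
eef_pos: [0.5188, 0.0509, 0.1163]
tool_rot: [-0.0, 0.96, 0.281, -0.002]
contact_force: [-5.0, -3.6, 6.5]
gripper_width: 0.097
grasp_force: 83.3
```

```bash
python3 -c "
from st import *
st()
for i in range(2):
    cams.read_camera('side');st()
"
```

```text
t 22.3 tcp [0.5188 0.0509 0.1163] ytool deg -57.38 tz [-0.0038 -0.0009 -1.    ] F [-4.9692 -3.5524  6.5197] T [-0.6664  1.0621  0.0124] w 8.3 gf 83.30771327018738
t 22.35 tcp [0.5188 0.0509 0.1162] ytool deg -57.37 tz [-0.0039 -0.001  -1.    ] F [-5.2945 -2.5261  8.0515] T [-0.7333  1.0368  0.0713] w 8.4 gf 83.30799221992493
t 22.4 tcp [0.5188 0.0509 0.1163] ytool deg -57.37 tz [-0.0038 -0.001  -1.    ] F [-5.9224 -2.9486  7.3016] T [-0.7015  1.0533 -0.0198] w 8.5 gf 83.30729126930237
```

Hard stop at the predicted home: the bore estimate (.5491,.0703) matches the spindle (.549,.0715). I'm relieving the load, letting go and lifting clear.

arm_command(rows=[[[0,-0.014,-0.009,0.006,0],[0,-0.012,-0.008,0.006,0],[0,0,0,0,0],[12,0,0,0,0],[18,0,0,0,0],[26,0,0,0,0],[30,0,0,0,0],[30,0,0,0,0],[30,0,0,0.2,0],[30,0,0,0.4,0]]])

```text
t: 23.65
eef_pos: [0.5187, 0.051, 0.1539]
tool_rot: [0.0, 0.96, 0.281, -0.001]
contact_force: [0.0, -0.5, -0.7]
gripper_width: 0.351
grasp_force: 0.0
```

arm_command(rows=[[[30,0,0,0.6,0],[30,0,0,0.6,0],[30,-0.3,-0.8,0.5,0],[30,-0.3,-0.8,0.3,0],[30,0,-0.8,0,0],[30,0,-0.8,0,0],[30,0,-0.8,0,0],[30,0,0,0,0],[30,0,0,0,0],[30,0,0,0,0]]])

```text
t: 24.9
eef_pos: [0.4836, -0.1872, 0.2735]
tool_rot: [-0.0, 0.959, 0.283, 0.0]
contact_force: [0.4, 0.4, -0.9]
gripper_width: 0.35
grasp_force: 0.0
```

```bash
python3 - <<'E'
from st import *
st();T=np.array([.54,.066,.115])
for n in('top','side'):
    pc=proj(n,T).round().astype(int)
    a,b=pc[0]-33,pc[1]-25;snap(n,n+'4.png',(a,b,a+66,b+50),6);print(n,a,b,pc)
cv2.imwrite('pics/m4.png',np.hstack([cv2.imread('pics/top4.png'),cv2.imread('pics/side4.png')]))
E
```

```text
t 24.9 tcp [ 0.4836 -0.1872  0.2735] ytool deg -57.17 tz [ 0.      0.0007 -1.    ] F [ 0.4005  0.3985 -0.9229] T [-0.0059  0.0189  0.0036] w 29.9 gf 0.0
top 227 156 [260 181]
side 233 152 [266 177]
```

View pics/m4.png

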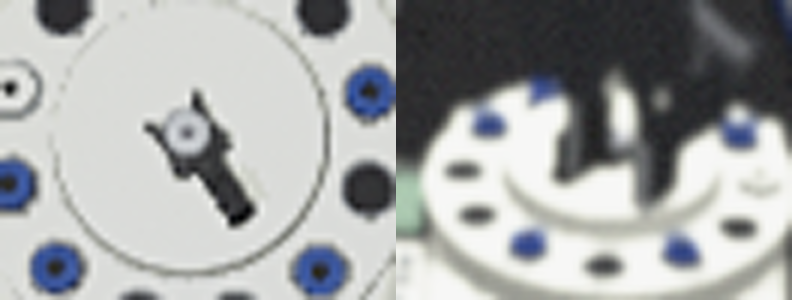

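```bash
python3 - <<'E'
from st import *
q=lambda n,P,a,b:(proj(n,P)-[a,b]+.5)*6-.5
head=np.array([187,132]); H=atz('top',*((head+.5)/6-.5+[227,156]),.1231);print(H)
c,s=np.cos(np.radians(32.65)),np.sin(np.radians(32.65))
for e in(0,-3):
  for x,y,z in((14,13,.1145),(14,-13,.1145),(-45,5,.1415),(-45,-5,.1415)):
    x+=e;print(e,q('top',[H[0]+(x*c-y*s)/1e3,H[1]+(x*s+y*c)/1e3,z],227,156).round(0))
E
```

```text
[0.5493 0.0714 0.1231]
0 [146. 124.]
0 [195.  91.]
0 [233. 221.]
0 [253. 208.]
-3 [150. 130.]
-3 [199.  97.]
-3 [237. 227.]
-3 [257. 214.]
```

The top view shows the clip round the neck under the head (187,132), tips at (148,127) and (196,95), fin up. This agrees with the projected home pose to about a millimetre, and the push forces showed the snap and then a hard stop. The gripper is clear, so I'm handing in.

```bash
python3 -c "
from station import job
print(job.hand_in())"
```

```text
the job is handed in; nothing more can be done
None
```

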